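Try the lid stay of the inlay chest

ROBOT

A 6-joint arm with a two-finger parallel gripper is mounted at the origin on the work surface. World frame = base frame: x ahead of the robot, y to its left, z up, the work surface at z = 0. Lengths are in m, angles in rad, forces in N, time in s.
With the tool pointing down it reaches from about 0.3 to 0.825 m from the base axis. Payload 5.4 kg.
Tool frame: the origin (TCP) lies at the very end of the fingers, on their centre line; the grasp point (between the pads) lies 19 mm behind it; z points along the fingers, y is the line along which they close (so a half turn about z gives the same grasp; the last joint's range is limited). The gripper opens to 92 mm and grips with 3 to 60 N. Pads are 20 mm wide; open, the fingers measure 128 mm over their backs; the gripper's body (75 mm by 189 mm) begins 69 mm behind the grasp point.
Start: joints at [1.029, 0.158, 1.597, -0, 1.386, -0.21], TCP at [0.187, 0.544, 0.215] pointing down, gripper open.
Joint ranges: [-2.91, 2.91], [-0.94, 2.29], [0.18, 2.7], [-1.29, 4.43], [0.17, 2.64], [-3, 3]. Speed limits (rad/s): [2.57, 2.57, 3.14, 3.14, 3.14, 3.14].

INTERFACE

Orientations are given as a 3x3 rotation matrix whose columns are the frame's x, y, z axes.
In Python, from cell import * gives the robot as it stands. The module is installed in compiled form; this text tells all that it offers.
- The arm moves only by the tool step_arm, never from a script. Its argument "series" is a list that holds one entry, the list of rows, each a list of 5 numbers: the shift along the tool's x, y, z in cm, then the turn about the tool's z in degrees, then the closure, from 0 (fully open) to 1 (shut). A call has 1 to 20 rows; each row shifts and turns the commanded pose from where the row before left it, along the tool's axes as they then stand; what a row does not reach is not made up. A row lasts 1/10 s, in which the tool goes at most 50 mm and 8.59 degrees, less where a joint would pass 70% of its speed; a pose out of reach is approached as far as the arm can. A call with a gripper value outside its range is refused whole. The fingers move at their own pace and stop on an object; the grip force is fixed at half the most. Time passes only in rows, so rows that do not move let the fingers close. It gives the time, the measured TCP pose, the force, the opening and the grip force at its end, in the units of the state.
- observe(): the state, without advancing time (a new reading comes with each control period).
- read_camera(name): name is "scene" or "top"; returns a dict with "frame" (400x640x3 uint8, red, green, blue), "z_map" (400x640 float32, m along the optical axis (not along the pixel's ray), 0 where there is no reading), "fx", "fy", "cx", "cy" (pixels), "dist" ([k1, k2, p1, p2, k3] as OpenCV has them; the pictures are not rectified), "pose" (4x4, takes a point from camera to world coordinates). Camera axes: x right, y down, z forward; pixel columns grow to the right and rows downward; lengths in m; the calibration is good to about 2 mm. A picture is of the moment at which its call begins.
- close_job(): hands the job in; it is judged then, once.
The state is a dict: "t": time; "q": joint angles; "qvel": joint speeds; "joint_torque": joint torques, N m; "tcp_pos": TCP position; "tcp_rot": TCP orientation; "ft_force": force on the tool from outside, world axes, zero at the start; "ft_torque": the same for the moment, N m; "width": opening from 0.0 (shut) to 1.0 (fully open); "grasp_force": force on a finger pad.
Only numpy, scipy, OpenCV 4.12 (cv2) and the standard library are available. Lean on these libraries where they do the work, as an engineer would, in place of code of your own. Each camera call takes 0.05 s, during which the arm holds its last target. There are 200 camera calls.

TASK

Try out the folding stay newly fitted to the wooden tool chest: swing the lid up by its bar handle until the stay snaps straight and locks, and let go, so that the stay alone holds the lid for a second. Then break the stay by pulling the bar on its joint towards the chest's front, take the lid by its handle again and bring it down gently in hand, without letting it drop, until it is fully shut. Do not force the lid once the stay is straight (its foot is only clamped in a slot and must not slip), and leave the other things where they are.

Things in the scene. Friction and masses are not known exactly. Their poses are not given: they have to be found in the camera images.
- chest: Fixed wooden chest, 190 (x) x 240 (y) x 105 mm high without its lid. Origin: middle of its underside, on the work surface. Its own axes: -x to its front (the handle side, towards the robot), +x to the hinges, z up. The folding steel stay is on the outside of its -y end.
- lid_hinge (a point): Middle of the lid's hinge axis, which runs along the chest's y: at x +95, z +105 mm in the chest's frame.
- lid (a joint): Lid angle (rad), 0 shut, growing as its front rises. It stops solid where the stay comes straight: between 1.13 and 1.35, differing with where the stay's foot is clamped. Lid 0.6 to 0.95 kg; lifting takes 4 to 8 N at the handle. The hinge is stiff (0.45 N m): with the stay broken the lid stands by itself above about 0.95 rad and falls shut from lower down.
- lid_handle (a point): Middle of the lid's round steel bar handle, 12 mm thick, 100 mm long along the chest's y, held at its ends; 234 mm from the hinge axis and 9 mm above the lid's underside (shut: 139 mm in front of the chest's middle, 114 mm high). 33 mm open gap between bar and lid edge. The bar can turn between fingers. Lid 194 deep, 240 wide, 18 mm thick.
- stay_joint (a joint): Angle between the stay's two links (rad): 0 to 0.25 folded (lid shut), 2.65 straight, 2.85 locked on its stop, past straight towards the hinges. A spring snaps it over by itself once the lid is lifted as far as it goes (fully when the lid is let go). Breaking it takes about 5 N at the bar; brought 25 mm or more forward it stays broken and the lid stands a little lower.
- release_bar (a point): Middle of the round bar sticking out along the chest's -y from the joint of the stay, 14 mm thick, free from 17 to 63 mm beyond the chest's end, with a 20 mm cap at the tip; this point is 41 mm out. Locked: about 148 mm high and 30 mm hingewards of the chest's middle. Push it from the hinge side to the front: it rises about 10 mm as it comes, swinging at 94 mm about the foot. Lid shut: 33 mm high.
- foot (a point): Foot of the stay, a small steel block clamped in a curved, roughly upright slot on the chest's -y end. It slips along the slot at some 17 to 22 N on the handle when the lid is forced against the straight stay. It must stay where it is.
- pot: Bystander, to be left alone: white lidded pot, 120 mm across, 158 mm tall. Origin: middle of its underside.
- tumbler: Bystander, to be left alone: clear glass, 64 mm across, 85 mm tall. Origin: middle of its underside.
- glue_jar: Bystander, to be left alone: amber glass jar, 60 mm across, 80 mm tall. Origin: middle of its underside.
- oilstone: Bystander, to be left alone: grey sharpening stone, 50 x 120 x 25 mm. Origin: middle of its underside.
- hammer: Bystander, to be left alone: hammer lying down, wooden handle. Origin: middle of its underside as it lies.
- bowl: Bystander, to be left alone: shallow wooden bowl, 140 mm across, 45 mm tall. Origin: middle of its underside.
- offcut: Bystander, to be left alone: dark wood offcut, 140 x 50 x 30 mm. Origin: middle of its underside.

How it is judged:
By the outcome, as a careful person would: the job done as asked, in the order asked, and still so for the second after the job is handed in, with the robot touching nothing.
It also fails if it takes over 72 s, if anything falls off the work surface, if the arm or the gripper's body presses on something with over 40 N, if the wrist force passes 120 N, or if a joint passes its speed limit or range.

## Working session

There is one attempt and no reset: what is moved stays moved. The work goes in short steps, Python scripts to look and compute and a tool call to move; the robot and the scene stay as the last step left them, time stands still between calls to the robot, and variables do not carry over. Pictures are saved under pics/ and viewed, at most 10 in all, crops included, and the job is handed in when it is done.

Besides the shell and the picture viewer there is one more tool, called after "Emit:" by a JSON object that holds its "fn" and its "kwargs", one argument or row to a line. step_arm: Moves the arm, as the interface text tells. Its arguments: {"type":"object","properties":{"series":{"type":"array"}},"required":["series"]}

```bash
mkdir -p pics; cat > h.py <<'E'
from cell import *
import numpy as np, cv2
def save(n,f):
    c=read_camera(n); cv2.imwrite(f'pics/{f}.png',c['frame'][:,:,::-1]); np.savez(f'{f}.npz',**{k:np.array(v) for k,v in c.items()}); return c
def pts(c):
    v,u=np.mgrid[0:400,0:640]
    K=np.array([[c['fx'],0,c['cx']],[0,c['fy'],c['cy']],[0,0,1.]])
    n=cv2.undistortPoints(np.stack([u.ravel(),v.ravel()],1).astype(float)[:,None],K,np.array(c['dist'],float)).reshape(400,640,2)
    z=np.array(c['z_map'])[...,None]
    p=np.concatenate([n*z,z],2); T=np.array(c['pose'])
    w=p@T[:3,:3].T+T[:3,3]; w[z[...,0]==0]=np.nan
    return w
def st():
    s=observe(); print('t',round(s['t'],2),'q',np.round(s['q'],3),'tcp',np.round(s['tcp_pos'],4),'\n',np.round(s['tcp_rot'],3),'f',np.round(s['ft_force'],1),'w',round(s['width'],3),'g',s['grasp_force']); return s
E
python3 - <<'E'
from h import *
st()
for n in('scene','top'):
    c=save(n,n+'0'); print(n,np.round(c['pose'],3),c['fx'])
E
```

```text
t 0.0 q [ 1.029  0.159  1.598 -0.     1.386 -0.21 ] tcp [0.187  0.5431 0.2136] 
 [[-0.945  0.326 -0.001]
 [ 0.326  0.945 -0.002]
 [ 0.    -0.002 -1.   ]] f [-0.1 -0.5  0.3] w 1.0 g 0.0
scene [[ 0.399  0.523 -0.753  1.912]
 [ 0.917 -0.232  0.325 -0.554]
 [-0.005 -0.82  -0.572  1.132]
 [ 0.     0.     0.     1.   ]] 495.4149871113418
top [[-2.600e-02 -9.960e-01  8.200e-02  4.720e-01]
 [-1.000e+00  2.600e-02 -1.000e-03  1.800e-02]
 [-2.000e-03 -8.200e-02 -9.970e-01  1.303e+00]
 [ 0.000e+00  0.000e+00  0.000e+00  1.000e+00]] 376.8421193540043
```

View pics/scene0.png

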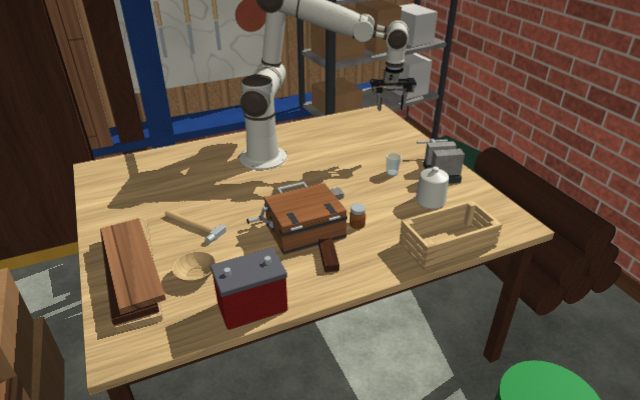

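View pics/top0.png

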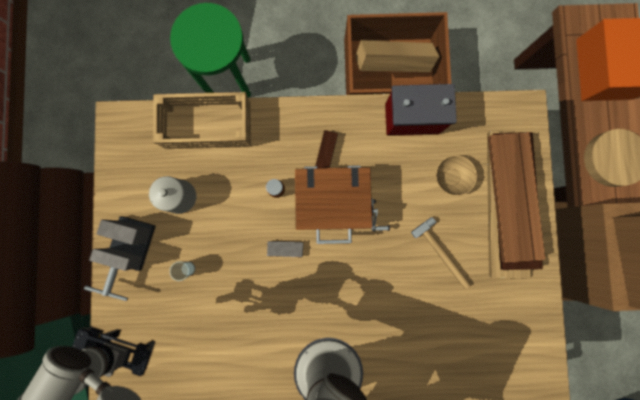

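The scene view shows the chest centred near (305,217), with its hinges towards the camera. In the top view the lid spans (295–372, 167–230), its handle is at (334,238) and the release bar at about (383,229). Next I measure the lid top and the handle.

```bash
python3 - <<'E'
from h import *
c=dict(np.load('top0.npz')); w=pts(c)
f=c['frame'].astype(int)
m=(w[...,2]>0.112)&(w[...,2]<0.135); m[:150]=0; m[260:]=0; m[:,:285]=0; m[:,400:]=0
wood=m&(f[...,0]-f[...,2]>40)
p=w[wood]; print(len(p),np.nanmedian(p[:,2]))
r=cv2.minAreaRect((p[:,:2]*1000).astype(np.float32)); print('lid',r); print(cv2.boxPoints(r))
g=np.zeros_like(m); g[225:250,305:365]=1
hd=g&(w[...,2]>0.09)&(w[...,2]<.14)&(f.max(2)-f.min(2)<40)
ys,xs=np.nonzero(hd); print('handle px',len(xs),xs.min(),xs.max(),ys.min(),ys.max())
q=w[hd]; print(np.round(np.nanmin(q,0),3),np.round(np.nanmax(q,0),3))
for yy in range(226,250): print(yy, np.round(w[yy,334],3), f[yy,334])
for yy in range(205,238,2): print(yy,[ (int(1000*w[yy,x,2])) for x in range(368,396,2)])
v=cv2.resize(c['frame'][150:260,280:410,::-1],None,fx=5,fy=5,interpolation=cv2.INTER_CUBIC); cv2.imwrite('pics/crop0.png',v)
E
```

```text
4385 0.12225068148589813
lid ((554.9583129882812, -28.863510131835938), (240.2447509765625, 236.41281127929688), 89.50475311279297)
[[ 435.71802 -147.95967]
 [ 672.122   -150.00313]
 [ 674.1986    90.23265]
 [ 437.79462   92.27611]]
handle px 196 317 351 229 243
[ 0.434 -0.083  0.108] [0.48  0.025 0.125]
226 [ 0.488 -0.03   0.124] [132  81  46]
227 [ 0.484 -0.029  0.122] [133  84  48]
228 [ 0.481 -0.029  0.122] [133  91  53]
229 [ 0.479 -0.034  0.   ] [144 110  68]
230 [ 0.475 -0.034 -0.001] [158 127  80]
231 [ 0.472 -0.034 -0.006] [169 139  91]
232 [ 0.469 -0.034 -0.003] [172 142  90]
233 [ 0.465 -0.034 -0.005] [170 140  91]
234 [ 0.462 -0.034  0.003] [169 137  89]
235 [ 0.458 -0.034 -0.001] [169 137  90]
236 [ 0.455 -0.034 -0.004] [170 139  89]
237 [ 0.451 -0.033 -0.002] [170 139  89]
238 [ 0.448 -0.034 -0.009] [164 135  88]
239 [ 0.444 -0.033 -0.003] [144 125  91]
240 [ 0.444 -0.028  0.12 ] [133 129 116]
241 [ 0.441 -0.028  0.119] [139 142 135]
242 [ 0.438 -0.028  0.118] [147 148 139]
243 [ 0.434 -0.028  0.113] [151 142 120]
244 [ 0.427 -0.033  0.001] [166 142 101]
245 [ 0.424 -0.033 -0.005] [176 146  94]
246 [ 0.42  -0.033 -0.006] [183 150  97]
247 [ 0.417 -0.032  0.   ] [185 153  98]
248 [ 0.414 -0.032  0.   ] [184 152  97]
249 [ 0.41  -0.032 -0.   ] [181 150  97]
205 [125, 118, 71, 3, 0, -3, 0, 0, 0, 1, 0, 1, 7, -1]
207 [119, 123, 114, 2, -1, -2, -1, 1, -4, 0, 0, -2, -3, 4]Traceback (most recent call last):
  File "<stdin>", line 13, in <module>
ValueError: cannot convert float NaN to integer
```

```bash
python3 - <<'E'
from h import *
c=dict(np.load('top0.npz')); w=pts(c)
f=c['frame'].astype(int)
m=(w[...,2]>0.112)&(w[...,2]<0.135)&(f[...,0]-f[...,2]>40)
# front edge per column, left/right edge per row
fr=[];
for x in range(300,367):
    ys=np.nonzero(m[200:240,x])[0]
    if len(ys): fr.append(w[200+ys.max(),x,:2])
fr=np.array(fr); fr=fr[np.abs(fr[:,0]-np.median(fr[:,0]))<.006]
a=np.polyfit(fr[:,1],fr[:,0],1); print('front edge slope dx/dy deg',np.degrees(np.arctan(a[0])),'x at y=-.03',np.polyval(a,-.03))
for x in range(318,352,4):
    ys=[y for y in range(236,250) if .09<w[y,x,2]<.14]; print(x,np.round(np.mean([w[y,x] for y in ys],0),4) if ys else None)
L=[];R=[]
for y in range(175,224):
    xs=np.nonzero(m[y,290:380])[0]+290
    L.append(w[y,xs.min(),:2]);R.append(w[y,xs.max(),:2])
for E in(L,R):
    E=np.array(E);E=E[np.abs(E[:,1]-np.median(E[:,1]))<.008]; b=np.polyfit(E[:,0],E[:,1],1);print('side slope',np.degrees(np.arctan(b[0])),np.polyval(b,.55))
g=np.zeros_like(m); g[200:240,374:400]=1
s=g&(w[...,2]>.015)
for y,x in list(zip(*np.nonzero(s)))[::4]: print((x,y),np.round(w[y,x],3),end=' ')
v=cv2.resize(c['frame'][150:260,280:410,::-1],None,fx=5,fy=5,interpolation=cv2.INTER_CUBIC); cv2.imwrite('pics/crop0.png',v)
E
```

```text
front edge slope dx/dy deg 0.34047293499112496 x at y=-.03 0.48030137673033807
318 [0.4468 0.0215 0.1191]
322 [0.4402 0.0092 0.119 ]
326 [ 0.4399 -0.0033  0.1179]
330 [ 0.4396 -0.0158  0.1187]
334 [ 0.4392 -0.0283  0.1177]
338 [ 0.4389 -0.0409  0.1174]
342 [ 0.4402 -0.0533  0.1197]
346 [ 0.4399 -0.0658  0.1192]
350 [ 0.4457 -0.0787  0.1172]
side slope 0.5273179920295022 0.08921335518059985
side slope -0.4237288155782753 -0.14630966955777205
(np.int64(374), np.int64(200)) [ 0.57  -0.166  0.069] (np.int64(374), np.int64(202)) [ 0.564 -0.166  0.063] (np.int64(377), np.int64(209)) [ 0.538 -0.167  0.117] (np.int64(377), np.int64(210)) [ 0.534 -0.166  0.12 ] (np.int64(377), np.int64(211)) [ 0.531 -0.167  0.116] (np.int64(377), np.int64(212)) [ 0.528 -0.166  0.118] (np.int64(375), np.int64(214)) [ 0.523 -0.163  0.097] (np.int64(376), np.int64(215)) [ 0.519 -0.166  0.099] (np.int64(376), np.int64(217)) [ 0.513 -0.166  0.097] (np.int64(374), np.int64(219)) [ 0.508 -0.164  0.064] (np.int64(375), np.int64(220)) [ 0.504 -0.164  0.082] (np.int64(375), np.int64(222)) [ 0.498 -0.165  0.074] (np.int
[... 264 characters left out ...]
np.int64(389), np.int64(226)) [ 0.484 -0.216  0.043] (np.int64(377), np.int64(227)) [ 0.482 -0.177  0.035] (np.int64(381), np.int64(227)) [ 0.481 -0.19   0.038] (np.int64(385), np.int64(227)) [ 0.481 -0.203  0.038] (np.int64(389), np.int64(227)) [ 0.481 -0.217  0.037] (np.int64(377), np.int64(228)) [ 0.478 -0.176  0.042] (np.int64(381), np.int64(228)) [ 0.478 -0.19   0.039] (np.int64(385), np.int64(228)) [ 0.478 -0.203  0.038] (np.int64(389), np.int64(228)) [ 0.477 -0.215  0.048] (np.int64(377), np.int64(229)) [ 0.475 -0.176  0.04 ] (np.int64(381), np.int64(229)) [ 0.475 -0.19   0.038] (np.int64(385), np.int64(229)) [ 0.474 -0.203  0.038] (np.int64(389), np.int64(229)) [ 0.474 -0.215  0.044]
```

View pics/crop0.png

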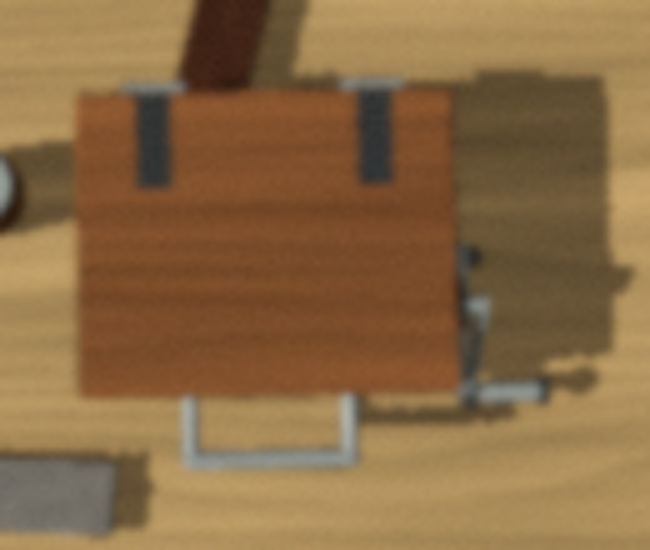

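The chest's yaw is about 0°. The handle is at (0.4395, −0.029, 0.114) and the hinge at x ≈ 0.6735. First I turn the tool so its y axis lies along world x, then move over the handle.

Emit:
{"fn": "step_arm", "kwargs": {
  "series": [
    [[0,0,0,7.89,0.7],[0,0,0,7.89,0.7],[0,0,0,7.89,0.7],[0,0,0,7.89,0.7],[0,0,0,7.89,0.7],[0,0,0,7.89,0.7],[0,0,0,7.89,0.7],[0,0,0,7.89,0.7],[0,0,0,7.89,0.7],[-2,1,0,0,0.7],[-4,2,0,0,0.7],[-4,2,0,0,0.7],[-4,2,0,0,0.7],[-4,2,0,0,0.7],[-4,2,0,0,0.7],[-4,2,0,0,0.7],[-4,2,0,0,0.7],[-4,2,0,0,0.7],[-4,2,0,0,0.7],[-4,2,0,0,0.7]]
  ]
}}

```text
t: 2.1
tcp_pos: [0.3974, 0.1218, 0.2144]
tcp_rot: [[0.0, 1.0, 0.0], [1.0, -0.0, 0.0], [0.0, 0.0, -1.0]]
ft_force: [1.2, 0.8, -0.1]
width: 0.299
grasp_force: 0.0
```

Emit:
{"fn": "step_arm", "kwargs": {
  "series": [
    [[-4,1.2,0,0,0.7],[-4,1,0,0,0.7],[-4,1,1,0,0.7],[-2.4,0.8,2,0,0.7],[-0.7,0.2,2,0,0.7],[0,0,1,0,0.7],[0,0,0.5,0,0.7],[0,0,0,0,0.7]]
  ]
}}

```text
t: 2.9
tcp_pos: [0.4386, -0.0267, 0.1492]
tcp_rot: [[-0.001, 1.0, -0.001], [1.0, 0.001, 0.001], [0.001, -0.001, -1.0]]
ft_force: [-0.5, -0.8, 0.9]
width: 0.298
grasp_force: 0.0
```

```bash
python3 - <<'E'
from h import *
st(); c=save('top','top1'); s=save('scene','scene1')
a=cv2.resize(c['frame'][180:280,270:410,::-1],(560,400),interpolation=cv2.INTER_CUBIC)
cv2.imwrite('pics/m1.png',a)
E
```

```text
t 2.9 q [-0.337 -0.142  2.033  0.     1.252 -0.338] tcp [ 0.4386 -0.0267  0.1492] 
 [[-0.001  1.    -0.001]
 [ 1.     0.001  0.001]
 [ 0.001 -0.001 -1.   ]] f [-0.5 -0.8  0.9] w 0.298 g 0.0
```

View pics/m1.png

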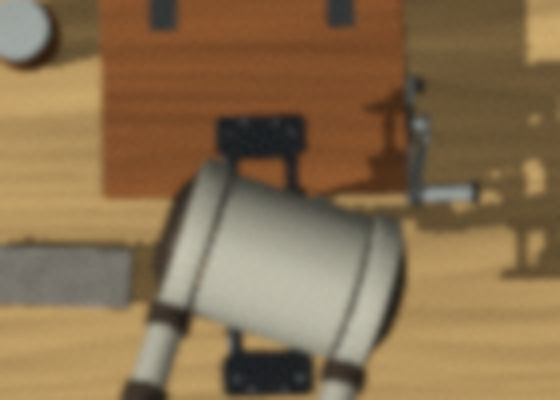

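The view shows the gripper squarely over the handle, with the arm hiding the bar and the fingers aligned along x. I descend and close.

Emit:
{"fn": "step_arm", "kwargs": {
  "series": [
    [[0,0,1.5,0,0.7],[0,0,1.5,0,0.7],[0,0,1.3,0,0.7],[0,0,0.8,0,0.7],[0,0,0.2,0,0.7],[0,0,0,0,1],[0,0,0,0,1],[0,0,0,0,1],[0,0,0,0,1]]
  ]
}}

```text
t: 3.9
tcp_pos: [0.4397, -0.0276, 0.0973]
tcp_rot: [[0.0, 1.0, 0.001], [1.0, -0.0, -0.0], [-0.0, 0.001, -1.0]]
ft_force: [-0.1, 0.3, 1.2]
width: 0.12
grasp_force: 30.0
```

```bash
python3 - <<'E'
import numpy as np
P=lambda t:np.array([-.234*np.cos(t)+.009*np.sin(t), .234*np.sin(t)+.009*np.cos(t)])*100
t=np.r_[0,.02,np.arange(.06,1.1,.05),np.arange(1.12,1.4,.02)]
p=np.array([P(a) for a in t]); d=np.diff(np.round(p,2),axis=0)
for a,b,q in zip(t[1:],d,p[1:]): print(round(a,2),[0,round(b[0],2),round(-b[1],2),0,1],np.round(q-P(0),2))
E
```

```text
0.02 [0, np.float64(0.02), np.float64(-0.47), 0, 1] [0.02 0.47]
0.06 [0, np.float64(0.08), np.float64(-0.93), 0, 1] [0.1 1.4]
0.11 [0, np.float64(0.14), np.float64(-1.16), 0, 1] [0.24 2.56]
0.16 [0, np.float64(0.2), np.float64(-1.16), 0, 1] [0.44 3.72]
0.21 [0, np.float64(0.26), np.float64(-1.14), 0, 1] [0.7  4.86]
0.26 [0, np.float64(0.32), np.float64(-1.13), 0, 1] [1.02 5.99]
0.31 [0, np.float64(0.37), np.float64(-1.11), 0, 1] [1.39 7.1 ]
0.36 [0, np.float64(0.43), np.float64(-1.09), 0, 1] [1.82 8.19]
0.41 [0, np.float64(0.48), np.float64(-1.06), 0, 1] [2.3  9.25]
0.46 [0, np.float64(0.53), np.float64(-1.04), 0, 1] [ 2.83 10.29]
0.51 [0, np.float64(0.59), np.float64(-1.02), 0, 1] [ 3.42 11.31]
0.56 [0, np.float64(0.63), np.float64(-0.98), 0, 1] [ 4.05 12.29]
0.61 [0, np.float64(0.69), np.float64(-0.95), 0, 1] [ 4.74 13.24]
0.66 [0, np.float64(0.73), np.float64(-0.92), 0, 1] [ 5.47 14.16]
0.71 [0, np.float64(0.77), np.float64(-0.88), 0, 1] [ 6.24 15.04]
0.76 [0, np.float64(0.82), np.float64(-0.83), 0, 1] [ 7.06 15.87]
0.81 [0, np.float64(0.86), np.float64(-0.8), 0, 1] [ 7.92 16.67]

[... 545 characters left out ...]
.44), np.float64(-0.17), 0, 1] [15.32 21.08]
1.2 [0, np.float64(0.44), np.float64(-0.16), 0, 1] [15.76 21.24]
1.22 [0, np.float64(0.44), np.float64(-0.14), 0, 1] [16.2  21.38]
1.24 [0, np.float64(0.45), np.float64(-0.14), 0, 1] [16.65 21.52]
1.26 [0, np.float64(0.45), np.float64(-0.13), 0, 1] [17.1  21.65]
1.28 [0, np.float64(0.45), np.float64(-0.13), 0, 1] [17.55 21.78]
1.3 [0, np.float64(0.46), np.float64(-0.11), 0, 1] [18.01 21.89]
1.32 [0, np.float64(0.45), np.float64(-0.1), 0, 1] [18.46 21.99]
1.34 [0, np.float64(0.46), np.float64(-0.1), 0, 1] [18.92 22.09]
1.36 [0, np.float64(0.46), np.float64(-0.08), 0, 1] [19.38 22.17]
1.38 [0, np.float64(0.47), np.float64(-0.08), 0, 1] [19.85 22.25]
```

Emit:
{"fn": "step_arm", "kwargs": {
  "series": [
    [[0,0.02,-0.47,0,1],[0,0.08,-0.93,0,1],[0,0.14,-1.16,0,1],[0,0.2,-1.16,0,1],[0,0.26,-1.14,0,1],[0,0.32,-1.13,0,1],[0,0.37,-1.11,0,1],[0,0.43,-1.09,0,1],[0,0,0,0,1]]
  ]
}}

```text
t: 4.8
tcp_pos: [0.4575, -0.0277, 0.1801]
tcp_rot: [[0.0, 1.0, -0.001], [1.0, -0.0, -0.001], [-0.001, -0.001, -1.0]]
ft_force: [-2.6, -2.8, -0.6]
width: 0.118
grasp_force: 30.0
```

Emit:
{"fn": "step_arm", "kwargs": {
  "series": [
    [[0,0.48,-1.06,0,1],[0,0.53,-1.04,0,1],[0,0.59,-1.02,0,1],[0,0.63,-0.98,0,1],[0,0.69,-0.95,0,1],[0,0.73,-0.92,0,1],[0,0.77,-0.88,0,1],[0,0.82,-0.83,0,1],[0,0.86,-0.8,0,1],[0,0.9,-0.75,0,1],[0,0.93,-0.71,0,1],[0,0.97,-0.66,0,1],[0,0.5,-0.3,0,1]]
  ]
}}

```text
t: 6.1
tcp_pos: [0.5509, -0.0282, 0.2914]
tcp_rot: [[0.001, 1.0, -0.001], [1.0, -0.001, -0.002], [-0.002, -0.001, -1.0]]
ft_force: [-11.0, -2.8, 11.2]
width: 0.121
grasp_force: 30.0
```

```bash
python3 - <<'E'
from h import *
st(); s=save('scene','scene2'); c=save('top','top2')
a=cv2.resize(s['frame'][100:280,200:400,::-1],(660,594),interpolation=cv2.INTER_CUBIC)
cv2.imwrite('pics/m2.png',a)
E
```

```text
t 6.1 q [-0.269  0.058  1.556 -0.002  1.529 -0.268] tcp [ 0.5509 -0.0282  0.2914] 
 [[ 0.001  1.    -0.001]
 [ 1.    -0.001 -0.002]
 [-0.002 -0.001 -1.   ]] f [-11.   -2.8  11.2] w 0.121 g 30.007909834384918
```

View pics/m2.png

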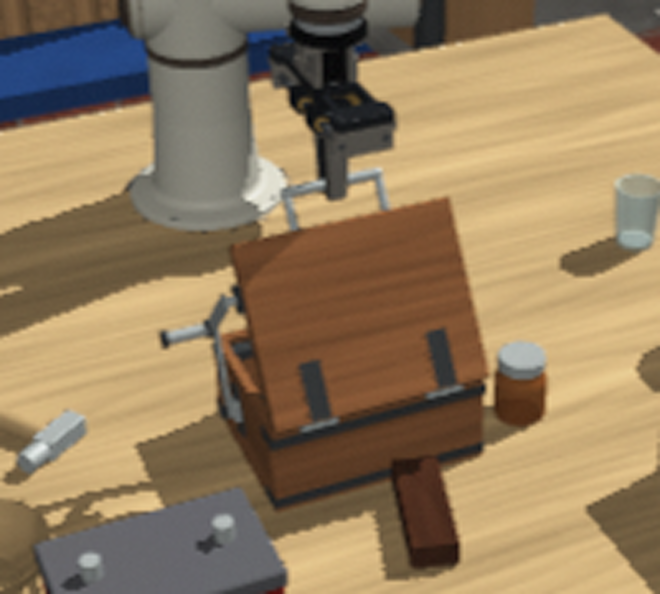

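The lid is up about 1 rad, the stay is still bent, and the bar is held in the fingers. The force (−11, +11) is mostly radial, so I relax it outward before going on.

Emit:
{"fn": "step_arm", "kwargs": {
  "series": [
    [[0,-0.1,-0.2,0,1],[0,-0.1,-0.15,0,1],[0,0,0,0,1]]
  ]
}}

```text
t: 6.5
tcp_pos: [0.5501, -0.0282, 0.2911]
tcp_rot: [[0.001, 1.0, 0.002], [1.0, -0.001, -0.001], [-0.001, 0.002, -1.0]]
ft_force: [2.9, -5.0, -4.4]
width: 0.119
grasp_force: 30.0
```

Emit:
{"fn": "step_arm", "kwargs": {
  "series": [
    [[0,0.72,-0.42,0,1],[0,0.76,-0.39,0,1],[0,0.79,-0.35,0,1],[0,0.81,-0.32,0,1],[0,0,0,0,1]]
  ]
}}

```text
t: 7.0
tcp_pos: [0.581, -0.0283, 0.3076]
tcp_rot: [[0.001, 1.0, 0.002], [1.0, -0.001, -0.002], [-0.002, 0.002, -1.0]]
ft_force: [-1.2, -4.2, 5.4]
width: 0.119
grasp_force: 30.0
```

```bash
python3 - <<'E'
from h import *
st(); s=save('scene','scene3')
w=pts(s); f=s['frame'].astype(int)
# stay/bar pixels: points beyond chest -y end
m=(w[...,1]<-.151)&(w[...,1]>-.225)&(w[...,2]>.05)&(w[...,0]>.45)&(w[...,0]<.66)&(w[...,2]<.26)
p=w[m]; 
for lo,hi in((-.225,-.212),(-.212,-.18),(-.18,-.165),(-.165,-.151)):
    q=p[(p[:,1]>lo)&(p[:,1]<=hi)]; print(lo,len(q),np.round(np.median(q,0),4) if len(q) else '')
q=p[p[:,1]>-.175]; q=q[np.argsort(q[:,2])]; print(np.round(q[::6],3).tolist())
E
```

```text
t 7.0 q [-2.560e-01  1.290e-01  1.447e+00 -1.000e-03  1.563e+00 -2.550e-01] tcp [ 0.581  -0.0283  0.3076] 
 [[ 0.001  1.     0.002]
 [ 1.    -0.001 -0.002]
 [-0.002  0.002 -1.   ]] f [-1.2 -4.2  5.4] w 0.119 g 30.004870891571045
-0.225 11 [ 0.5691 -0.2154  0.1631]
-0.212 37 [ 0.5664 -0.196   0.1605]
-0.18 41 [ 0.5731 -0.167   0.1656]
-0.165 119 [ 0.5745 -0.1592  0.1357]
[[0.578, -0.156, 0.057], [0.57, -0.156, 0.06], [0.573, -0.168, 0.066], [0.575, -0.158, 0.069], [0.58, -0.152, 0.075], [0.571, -0.159, 0.079], [0.568, -0.158, 0.09], [0.577, -0.16, 0.102], [0.572, -0.158, 0.111], [0.572, -0.157, 0.123], [0.571, -0.16, 0.132], [0.564, -0.161, 0.141], [0.564, -0.167, 0.151], [0.569, -0.157, 0.16], [0.564, -0.17, 0.164], [0.567, -0.167, 0.169], [0.577, -0.166, 0.175], [0.593, -0.163, 0.189], [0.598, -0.164, 0.2], [0.611, -0.161, 0.212], [0.6, -0.164, 0.221], [0.613, -0.165, 0.226], [0.622, -0.153, 0.232], [0.615, -0.165, 0.235], [0.623, -0.16, 0.238], [0.621, -0.163, 0.242]]
```

Emit:
{"fn": "step_arm", "kwargs": {
  "series": [
    [[0,0.42,-0.23,0,1],[0,0.44,-0.2,0,1],[0,0.43,-0.17,0,1],[0,0,0,0,1]]
  ]
}}

```text
t: 7.45
tcp_pos: [0.5931, -0.0283, 0.3127]
tcp_rot: [[0.001, 1.0, 0.0], [1.0, -0.001, -0.001], [-0.001, 0.0, -1.0]]
ft_force: [-1.7, -5.7, 2.6]
width: 0.119
grasp_force: 30.0
```

Emit:
{"fn": "step_arm", "kwargs": {
  "series": [
    [[0,0.22,-0.08,0,1],[0,0.22,-0.07,0,1],[0,0,0,0,1]]
  ]
}}

```text
t: 7.75
tcp_pos: [0.5973, -0.0283, 0.3141]
tcp_rot: [[0.001, 1.0, -0.0], [1.0, -0.001, -0.001], [-0.001, 0.0, -1.0]]
ft_force: [-1.5, -5.4, 2.6]
width: 0.116
grasp_force: 30.0
```

Emit:
{"fn": "step_arm", "kwargs": {
  "series": [
    [[0,0.22,-0.07,0,1],[0,0,0,0,1]]
  ]
}}

```text
t: 7.95
tcp_pos: [0.5995, -0.0283, 0.3148]
tcp_rot: [[0.001, 1.0, 0.0], [1.0, -0.001, -0.001], [-0.001, 0.0, -1.0]]
ft_force: [-1.6, -5.6, 3.2]
width: 0.119
grasp_force: 30.0
```

Emit:
{"fn": "step_arm", "kwargs": {
  "series": [
    [[-0.08,0.22,-0.07,0,1],[0,0,0,0,1]]
  ]
}}

```text
t: 8.15
tcp_pos: [0.6018, -0.0283, 0.3155]
tcp_rot: [[0.0, 1.0, 0.0], [1.0, -0.0, 0.0], [0.0, 0.0, -1.0]]
ft_force: [-2.9, -3.2, 4.7]
width: 0.116
grasp_force: 30.0
```

Emit:
{"fn": "step_arm", "kwargs": {
  "series": [
    [[0,0.22,-0.07,0,1],[0,0,0,0,1]]
  ]
}}

```text
t: 8.35
tcp_pos: [0.6044, -0.0283, 0.3162]
tcp_rot: [[0.0, 1.0, 0.001], [1.0, -0.0, -0.0], [-0.0, 0.001, -1.0]]
ft_force: [-1.1, -2.5, 5.7]
width: 0.118
grasp_force: 30.0
```

Emit:
{"fn": "step_arm", "kwargs": {
  "series": [
    [[0,0.15,-0.07,0,1],[0,0,0,0,1]]
  ]
}}

```text
t: 8.55
tcp_pos: [0.606, -0.0284, 0.3167]
tcp_rot: [[0.0, 1.0, 0.001], [1.0, -0.0, -0.0], [-0.0, 0.001, -1.0]]
ft_force: [-1.8, -3.4, 5.3]
width: 0.123
grasp_force: 30.0
```

```bash
cat >> h.py <<'E'
def bar(n):
    s=save('scene',n); w=pts(s)
    m=(w[...,1]<-.178)&(w[...,1]>-.225)&(w[...,2]>.02)&(w[...,0]>.44)&(w[...,0]<.68)&(w[...,2]<.26)
    print('bar surf',m.sum(),np.round(np.median(w[m],0),4)); return s,w
E
python3 - <<'E'
from h import *
bar('scene4')
E
```

```text
bar surf 53 [ 0.5917 -0.1994  0.1596]
```

Emit:
{"fn": "step_arm", "kwargs": {
  "series": [
    [[0,0.2,-0.07,0,1],[0,0,0,0,1]]
  ]
}}

```text
t: 8.8
tcp_pos: [0.6082, -0.0284, 0.3172]
tcp_rot: [[0.0, 1.0, 0.002], [1.0, -0.0, -0.0], [-0.0, 0.002, -1.0]]
ft_force: [-0.8, -4.1, 6.3]
width: 0.119
grasp_force: 30.0
```

Emit:
{"fn": "step_arm", "kwargs": {
  "series": [
    [[0,0.15,-0.06,0,1],[0,0,0,0,1]]
  ]
}}

```text
t: 9.0
tcp_pos: [0.6093, -0.0284, 0.3175]
tcp_rot: [[0.0, 1.0, 0.0], [1.0, -0.0, -0.0], [-0.0, 0.0, -1.0]]
ft_force: [-5.0, -4.5, 5.2]
width: 0.116
grasp_force: 30.0
```

```bash
python3 - <<'E'
from h import *
bar('scene5')
E
```

```text
bar surf 55 [ 0.6147 -0.2004  0.1516]
```

The bar has snapped over to about (+33, 148) in the chest frame, so the stay is locked and the lid is at its stop. I let go and rise.

Emit:
{"fn": "step_arm", "kwargs": {
  "series": [
    [[0,-0.08,0,0,1],[0,0,0,0,0.6],[0,0,0,0,0.6],[0,0,0,0,0.6],[0,0,-1,0,0.6],[0,0,-2,0,0.6],[0,0,-3,0,0.6],[0,0,-1.5,0,0.6],[0,0,0,0,0.6]]
  ]
}}

```text
t: 9.95
tcp_pos: [0.6092, -0.0283, 0.3962]
tcp_rot: [[0.0, 1.0, 0.006], [1.0, -0.0, -0.001], [-0.001, 0.006, -1.0]]
ft_force: [-0.6, -0.3, -0.3]
width: 0.399
grasp_force: 0.0
```

```bash
python3 - <<'E'
from h import *
st(); s,w=bar('scene6')
a=cv2.resize(s['frame'][100:280,200:400,::-1],(660,594),interpolation=cv2.INTER_CUBIC)
cv2.imwrite('pics/m6.png',a)
E
```

```text
t 9.95 q [-0.245  0.199  1.199  0.     1.737 -0.244] tcp [ 0.6092 -0.0283  0.3962] 
 [[ 0.     1.     0.006]
 [ 1.    -0.    -0.001]
 [-0.001  0.006 -1.   ]] f [-0.6 -0.3 -0.3] w 0.399 g 0.0
bar surf 56 [ 0.615  -0.2001  0.1514]
```

View pics/m6.png

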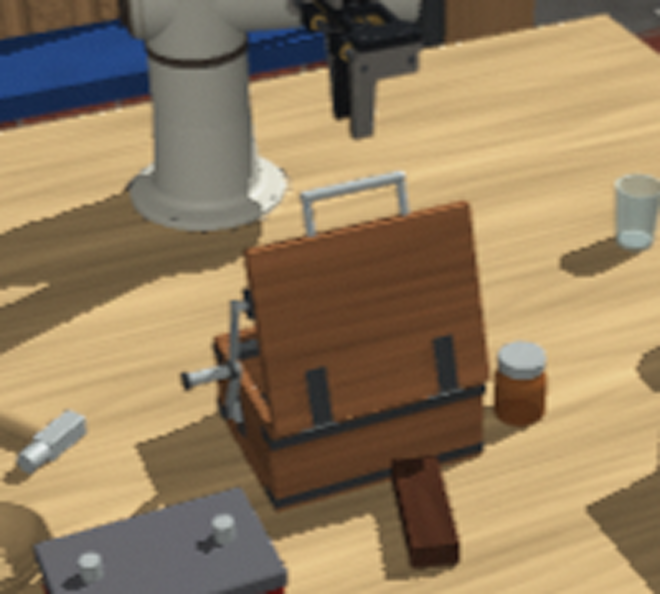

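The lid stands alone and the stay is straight and locked, with the bar at image (205,377). I move beyond the chest's end and straddle the release bar.

Emit:
{"fn": "step_arm", "kwargs": {
  "series": [
    [[-2,0,0,0,0.55],[-4,0,0,0,0.55],[-4,0,0,0,0.55],[-4,0,0,0,0.55],[-3,0,0,0,0.55],[-0.8,0,2,0,0.55],[0,0,4,0,0.55],[0,0,4,0,0.55],[0,0,4,0,0.55],[0,0,3,0,0.55],[0,0,1.5,0,0.55],[0,0,0.5,0,0.55],[0,0,0,0,0.55]]
  ]
}}

```text
t: 11.3
tcp_pos: [0.6082, -0.2063, 0.2025]
tcp_rot: [[0.0, 1.0, -0.0], [1.0, -0.0, 0.0], [0.0, -0.0, -1.0]]
ft_force: [-0.0, -0.5, 0.2]
width: 0.448
grasp_force: 0.0
```

```bash
python3 - <<'E'
from h import *
st(); s,w=bar('scene7')
a=cv2.resize(s['frame'][130:270,180:360,::-1],(720,560),interpolation=cv2.INTER_CUBIC)
cv2.imwrite('pics/m7.png',a)
E
```

```text
t 11.3 q [-0.515  0.339  1.407  0.     1.396 -0.515] tcp [ 0.6082 -0.2063  0.2025] 
 [[ 0.  1. -0.]
 [ 1. -0.  0.]
 [ 0. -0. -1.]] f [-0.  -0.5  0.2] w 0.448 g 0.0
bar surf 176 [ 0.6324 -0.2067  0.2155]
```

View pics/m7.png

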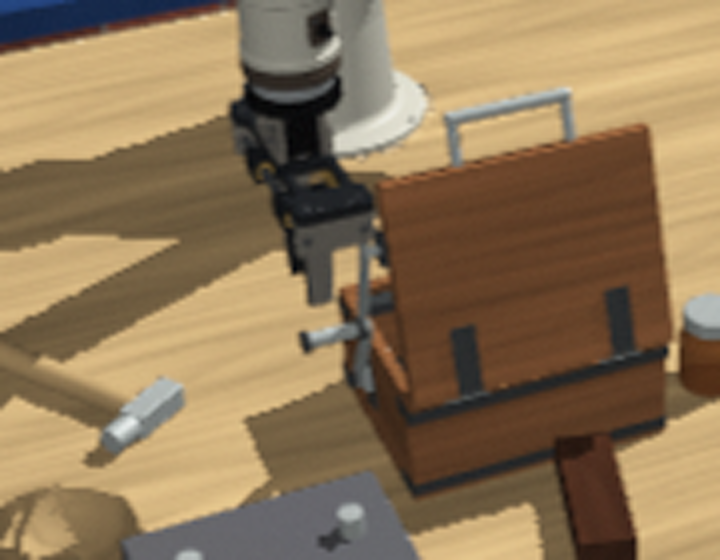

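The fingers are above the bar, which is at (330,337), and they clear the upper link. I descend to straddle it.

Emit:
{"fn": "step_arm", "kwargs": {
  "series": [
    [[0,0.1,2,0,0.55],[0,0,2,0,0.55],[0,0,1.3,0,0.55],[0,0,0.7,0,0.55],[0,0,0.2,0,0.55],[0,0,0,0,0.55]]
  ]
}}

```text
t: 11.95
tcp_pos: [0.6096, -0.2066, 0.1412]
tcp_rot: [[0.0, 1.0, 0.001], [1.0, -0.0, -0.001], [-0.001, 0.001, -1.0]]
ft_force: [-0.2, 0.5, -0.8]
width: 0.45
grasp_force: 0.0
```

Emit:
{"fn": "step_arm", "kwargs": {
  "series": [
    [[0,-0.7,0,0,0.55],[0,-0.7,0,0,0.55],[0,-0.4,0,0,0.55],[0,-0.4,-0.1,0,0.55],[0,-0.4,-0.1,0,0.55],[0,0,0,0,0.55]]
  ]
}}

```text
t: 12.55
tcp_pos: [0.5839, -0.2069, 0.144]
tcp_rot: [[0.001, 1.0, 0.003], [1.0, -0.001, -0.002], [-0.002, 0.003, -1.0]]
ft_force: [5.0, -0.5, 2.9]
width: 0.453
grasp_force: 2.1
```

Emit:
{"fn": "step_arm", "kwargs": {
  "series": [
    [[0,-0.4,-0.15,0,0.55],[0,-0.4,-0.15,0,0.55],[0,-0.4,-0.15,0,0.55],[0,-0.4,-0.1,0,0.55],[0,-0.4,-0.1,0,0.55],[0,0,0,0,0.55]]
  ]
}}

```text
t: 13.15
tcp_pos: [0.5622, -0.2062, 0.1486]
tcp_rot: [[0.001, 1.0, -0.001], [1.0, -0.001, 0.0], [0.0, -0.001, -1.0]]
ft_force: [2.2, 0.6, 0.9]
width: 0.45
grasp_force: 1.0
```

Emit:
{"fn": "step_arm", "kwargs": {
  "series": [
    [[0,-0.4,-0.05,0,0.55],[0,-0.3,0,0,0.55],[0,-0.2,0,0,0.55],[0,0,0,0,0.55]]
  ]
}}

```text
t: 13.55
tcp_pos: [0.5536, -0.2062, 0.1492]
tcp_rot: [[0.0, 1.0, -0.001], [1.0, -0.0, 0.0], [0.0, -0.001, -1.0]]
ft_force: [1.8, -1.1, 0.5]
width: 0.45
grasp_force: 1.1
```

```bash
python3 - <<'E'
from h import *
st(); s,w=bar('scene8')
a=cv2.resize(s['frame'][130:270,180:360,::-1],(720,560),interpolation=cv2.INTER_CUBIC)
cv2.imwrite('pics/m8.png',a)
E
```

```text
t 13.55 q [-0.561  0.255  1.617 -0.     1.27  -0.56 ] tcp [ 0.5536 -0.2062  0.1492] 
 [[ 0.     1.    -0.001]
 [ 1.    -0.     0.   ]
 [ 0.    -0.001 -1.   ]] f [ 1.8 -1.1  0.5] w 0.45 g 1.070571094751358
bar surf 227 [ 0.5899 -0.2067  0.1945]
```

View pics/m8.png

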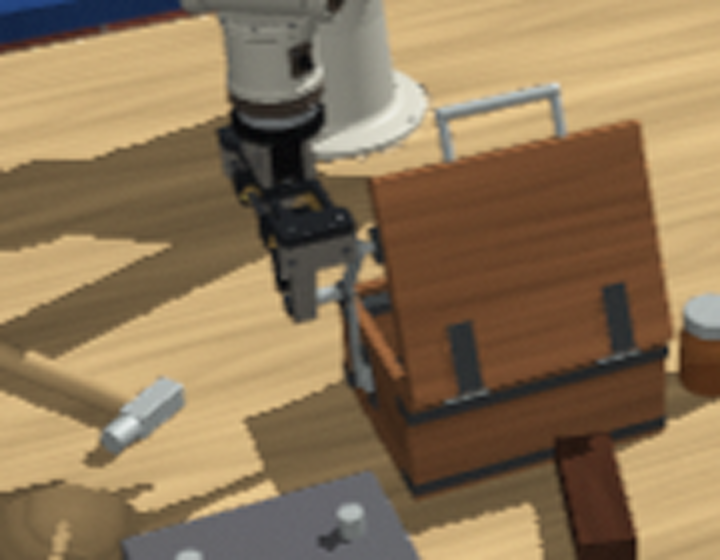

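The stay is broken: the bar is about 43 mm forward and the lid stands slightly lower. I back off, rise, and look for the handle.

Emit:
{"fn": "step_arm", "kwargs": {
  "series": [
    [[0,0.4,0,0,0.55],[0,0.4,0,0,0.55],[0,0,-1.5,0,0.55],[0,0,-3,0,0.55],[0,0,-4,0,0.55],[0,0,-4,0,0.55],[0,0,-4,0,0.55],[0,0,-4,0,0.55],[0,0,-3,0,0.55],[0,0,-1.2,0,0.55],[0,0,0,0,0.55]]
  ]
}}

```text
t: 14.7
tcp_pos: [0.5626, -0.2066, 0.3986]
tcp_rot: [[0.0, 1.0, 0.003], [1.0, -0.0, -0.002], [-0.002, 0.003, -1.0]]
ft_force: [-0.5, -0.2, -0.2]
width: 0.451
grasp_force: 0.0
```

```bash
python3 - <<'E'
from h import *
st(); s,w=bar('scene9'); c=save('top','top9'); 
for n,x in(('scene',w),('top',pts(c))):
    m=(x[...,1]<.0)&(x[...,1]>-.06)&(x[...,2]>.24)&(x[...,2]<.35)&(x[...,0]>.5)&(x[...,0]<.68)
    p=x[m]; print(n,len(p)); p=p[np.argsort(p[:,2])]
    top=p[p[:,2]>.302]; print(len(top),np.round(np.median(top,0),4),np.round(top[-8:],3).tolist())
    # lid plane angle
    k=(x[...,1]<.06)&(x[...,1]>-.12)&(x[...,2]>.16)&(x[...,2]<.25)&(x[...,0]>.55)&(x[...,0]<.70); q=x[k]
    if len(q)>30:
        u,_,vt=np.linalg.svd(q-np.median(q,0),full_matrices=False); nn=vt[2]*np.sign(vt[2][2]); print('lid n',np.round(nn,3),'theta',np.arctan2(nn[0],nn[2]))
E
```

```text
t 14.7 q [-0.553  0.173  1.224 -0.     1.741 -0.553] tcp [ 0.5626 -0.2066  0.3986] 
 [[ 0.     1.     0.003]
 [ 1.    -0.    -0.002]
 [-0.002  0.003 -1.   ]] f [-0.5 -0.2 -0.2] w 0.451 g 0.0
bar surf 53 [ 0.5701 -0.1999  0.161 ]
scene 353
62 [ 0.5913 -0.0301  0.3247] [[0.59, -0.029, 0.328], [0.591, -0.026, 0.329], [0.591, -0.012, 0.329], [0.594, -0.02, 0.329], [0.59, -0.05, 0.33], [0.589, -0.036, 0.33], [0.589, -0.004, 0.33], [0.595, -0.059, 0.331]]
lid n [ 0.909 -0.007  0.417] theta 1.141121375522697
top 337
109 [ 0.5859 -0.0298  0.3262] [[0.586, -0.024, 0.33], [0.586, -0.014, 0.33], [0.584, -0.011, 0.33], [0.588, -0.058, 0.33], [0.586, -0.022, 0.33], [0.585, -0.048, 0.331], [0.583, -0.045, 0.331], [0.588, -0.053, 0.332]]
lid n [ 0.912 -0.004  0.411] theta 1.147685604271096
```

Emit:
{"fn": "step_arm", "kwargs": {
  "series": [
    [[2,0.2,0,0,0.7],[4,0.5,0,0,0.7],[4,0.5,0,0,0.7],[4,0.5,0,0,0.7],[3,0.4,0,0,0.7],[0.8,0.13,1,0,0.7],[0,0,2.5,0,0.7],[0,0,2.5,0,0.7],[0,0,1.7,0,0.7],[0,0,1,0,0.7],[0,0,0.4,0,0.7],[0,0,0,0,0.7]]
  ]
}}

```text
t: 16.0
tcp_pos: [0.5841, -0.0287, 0.3046]
tcp_rot: [[0.001, 1.0, -0.001], [1.0, -0.001, 0.0], [0.0, -0.001, -1.0]]
ft_force: [0.4, -0.4, 0.5]
width: 0.3
grasp_force: 0.0
```

Emit:
{"fn": "step_arm", "kwargs": {
  "series": [
    [[0,0.1,0,0,1],[0,0,0,0,1],[0,0,0,0,1],[0,0,0,0,1]]
  ]
}}

```text
t: 16.4
tcp_pos: [0.5861, -0.0285, 0.3065]
tcp_rot: [[0.0, 1.0, 0.002], [1.0, -0.0, -0.001], [-0.001, 0.002, -1.0]]
ft_force: [1.0, -0.5, 3.7]
width: 0.119
grasp_force: 30.0
```

```bash
python3 - <<'E'
import numpy as np
# hinge-relative handle incl. measured radial growth: TCP arc fit through (.4397,.0973),(.4575,.1801),(.5501,.2911),(.5810,.3076),(.6060,.3167),(.6093,.3175)
from scipy.optimize import least_squares
D=np.array([(.4397,.0973),(.4575,.1801),(.5501,.2911),(.5810,.3076),(.5931,.3127),(.6060,.3167),(.6093,.3175)])
r=least_squares(lambda p:np.hypot(D[:,0]-p[0],D[:,1]-p[1])-p[2],[.6737,.09,.234]); print(r.x,r.fun)
hx,hz=.6737,.090
R=.2342
t=np.r_[1.145,1.125,np.arange(1.085,.05,-.05),.035,0]
P=lambda a:np.array([-.234*np.cos(a)+.009*np.sin(a), .234*np.sin(a)+.009*np.cos(a)])*100
d=np.diff(np.round([P(a) for a in t],2),axis=0)
for a,b in zip(t[1:],d): print(round(a,3),[0,round(float(b[0]),2),round(float(-b[1]),2),0,1])
E
```

```text
[0.67670429 0.09063791 0.23698367] [ 0.00011424 -0.00022644  0.00011061  0.00014891  0.00029517 -0.0001226
 -0.00031989]
1.125 [0, -0.43, 0.18, 0, 1]
1.085 [0, -0.85, 0.39, 0, 1]
1.035 [0, -1.04, 0.53, 0, 1]
0.985 [0, -1.02, 0.58, 0, 1]
0.935 [0, -0.98, 0.64, 0, 1]
0.885 [0, -0.95, 0.68, 0, 1]
0.835 [0, -0.92, 0.73, 0, 1]
0.785 [0, -0.88, 0.77, 0, 1]
0.735 [0, -0.84, 0.82, 0, 1]
0.685 [0, -0.79, 0.86, 0, 1]
0.635 [0, -0.75, 0.9, 0, 1]
0.585 [0, -0.71, 0.93, 0, 1]
0.535 [0, -0.66, 0.97, 0, 1]
0.485 [0, -0.61, 0.99, 0, 1]
0.435 [0, -0.56, 1.03, 0, 1]
0.385 [0, -0.51, 1.06, 0, 1]
0.335 [0, -0.45, 1.08, 0, 1]
0.285 [0, -0.4, 1.1, 0, 1]
0.235 [0, -0.35, 1.12, 0, 1]
0.185 [0, -0.29, 1.13, 0, 1]
0.135 [0, -0.23, 1.15, 0, 1]
0.085 [0, -0.17, 1.16, 0, 1]
0.035 [0, -0.11, 1.16, 0, 1]
0.0 [0, -0.05, 0.82, 0, 1]
```

```bash
python3 - <<'E'
import numpy as np
t=np.r_[1.178,1.16,1.12,np.arange(1.07,.05,-.05)]
t=np.r_[t,.045,.028]
p=np.c_[-.237*np.cos(t),.237*np.sin(t)]*100+[67.67,8.75]
d=np.diff(np.round(p,2),axis=0)
for a,b,q in zip(t[1:],d,p[1:]): print(round(a,3),[0,round(float(b[0]),2),round(float(-b[1]),2),0,1],np.round(q,2))
E
```

```text
1.16 [0, -0.39, 0.17, 0, 1] [58.21 30.48]
1.12 [0, -0.87, 0.4, 0, 1] [57.34 30.08]
1.07 [0, -1.05, 0.54, 0, 1] [56.29 29.54]
1.02 [0, -1.02, 0.6, 0, 1] [55.27 28.94]
0.97 [0, -1.0, 0.64, 0, 1] [54.27 28.3 ]
0.92 [0, -0.96, 0.69, 0, 1] [53.31 27.61]
0.87 [0, -0.92, 0.75, 0, 1] [52.39 26.86]
0.82 [0, -0.89, 0.78, 0, 1] [51.5  26.08]
0.77 [0, -0.84, 0.83, 0, 1] [50.66 25.25]
0.72 [0, -0.81, 0.87, 0, 1] [49.85 24.38]
0.67 [0, -0.76, 0.91, 0, 1] [49.09 23.47]
0.62 [0, -0.71, 0.95, 0, 1] [48.38 22.52]
0.57 [0, -0.66, 0.98, 0, 1] [47.72 21.54]
0.52 [0, -0.62, 1.01, 0, 1] [47.1  20.53]
0.47 [0, -0.56, 1.05, 0, 1] [46.54 19.48]
0.42 [0, -0.51, 1.07, 0, 1] [46.03 18.41]
0.37 [0, -0.46, 1.09, 0, 1] [45.57 17.32]
0.32 [0, -0.4, 1.11, 0, 1] [45.17 16.21]
0.27 [0, -0.34, 1.14, 0, 1] [44.83 15.07]
0.22 [0, -0.29, 1.15, 0, 1] [44.54 13.92]
0.17 [0, -0.23, 1.16, 0, 1] [44.31 12.76]
0.12 [0, -0.17, 1.17, 0, 1] [44.14 11.59]
0.07 [0, -0.11, 1.18, 0, 1] [44.03 10.41]
0.045 [0, -0.04, 0.59, 0, 1] [43.99  9.82]
0.028 [0, -0.01, 0.41, 0, 1] [43.98  9.41]
```

Emit:
{"fn": "step_arm", "kwargs": {
  "series": [
    [[0,-0.39,0.1,0,1],[0,-0.87,0.35,0,1],[0,-1.05,0.54,0,1],[0,-1.02,0.6,0,1],[0,0,0,0,1]]
  ]
}}

```text
t: 16.9
tcp_pos: [0.5508, -0.0282, 0.289]
tcp_rot: [[0.0, 1.0, -0.002], [1.0, -0.0, 0.0], [0.0, -0.002, -1.0]]
ft_force: [-2.4, -0.9, 0.4]
width: 0.12
grasp_force: 30.0
```

Emit:
{"fn": "step_arm", "kwargs": {
  "series": [
    [[0,-0.95,0.62,0,1],[0,-0.94,0.69,0,1],[0,-0.9,0.75,0,1],[0,-0.88,0.78,0,1],[0,-0.84,0.83,0,1],[0,-0.81,0.87,0,1],[0,-0.76,0.91,0,1],[0,-0.71,0.95,0,1],[0,0,0,0,1]]
  ]
}}

```text
t: 17.8
tcp_pos: [0.4832, -0.0278, 0.2241]
tcp_rot: [[0.0, 1.0, -0.003], [1.0, -0.0, 0.001], [0.001, -0.003, -1.0]]
ft_force: [0.9, 1.7, -4.0]
width: 0.121
grasp_force: 30.0
```

Emit:
{"fn": "step_arm", "kwargs": {
  "series": [
    [[0,-0.64,0.98,0,1],[0,-0.6,1.01,0,1],[0,-0.56,1.05,0,1],[0,-0.51,1.07,0,1],[0,-0.46,1.09,0,1],[0,-0.4,1.11,0,1],[0,-0.34,1.14,0,1],[0,-0.29,1.15,0,1],[0,-0.23,1.0,0,1],[0,0,0,0,1]]
  ]
}}

```text
t: 18.8
tcp_pos: [0.4432, -0.0277, 0.1272]
tcp_rot: [[0.001, 1.0, -0.001], [1.0, -0.001, 0.001], [0.001, -0.001, -1.0]]
ft_force: [1.3, 3.7, -3.9]
width: 0.122
grasp_force: 30.0
```

Emit:
{"fn": "step_arm", "kwargs": {
  "series": [
    [[0,-0.13,0.9,0,1],[0,-0.1,0.8,0,1],[0,-0.07,0.6,0,1],[0,0,0,0,1]]
  ]
}}

```text
t: 19.2
tcp_pos: [0.4403, -0.0277, 0.1048]
tcp_rot: [[0.001, 1.0, -0.001], [1.0, -0.001, 0.001], [0.001, -0.001, -1.0]]
ft_force: [0.9, 5.4, -4.1]
width: 0.119
grasp_force: 30.0
```

Emit:
{"fn": "step_arm", "kwargs": {
  "series": [
    [[0,-0.03,0.3,0,1],[0,-0.02,0.2,0,1],[0,0,0,0,1]]
  ]
}}

```text
t: 19.5
tcp_pos: [0.44, -0.0277, 0.1004]
tcp_rot: [[0.001, 1.0, -0.001], [1.0, -0.001, 0.001], [0.001, -0.001, -1.0]]
ft_force: [0.7, 5.1, -3.0]
width: 0.122
grasp_force: 30.0
```

Emit:
{"fn": "step_arm", "kwargs": {
  "series": [
    [[0,-0.02,0.2,0,1],[0,0,0.1,0,1],[0,0,0,0,1]]
  ]
}}

```text
t: 19.8
tcp_pos: [0.4398, -0.0277, 0.0976]
tcp_rot: [[0.001, 1.0, -0.001], [1.0, -0.001, 0.001], [0.001, -0.001, -1.0]]
ft_force: [-0.2, 4.6, -1.4]
width: 0.116
grasp_force: 30.0
```

Emit:
{"fn": "step_arm", "kwargs": {
  "series": [
    [[0,0,0.15,0,1],[0,0,0,0,1]]
  ]
}}

```text
t: 20.0
tcp_pos: [0.4397, -0.0277, 0.096]
tcp_rot: [[0.001, 1.0, -0.001], [1.0, -0.001, 0.001], [0.001, -0.001, -1.0]]
ft_force: [-0.9, 4.5, -1.2]
width: 0.12
grasp_force: 30.0
```

Emit:
{"fn": "step_arm", "kwargs": {
  "series": [
    [[0,0,0.15,0,1],[0,0,0,0,1]]
  ]
}}

```text
t: 20.2
tcp_pos: [0.4397, -0.0277, 0.0945]
tcp_rot: [[0.0, 1.0, -0.001], [1.0, -0.0, 0.001], [0.001, -0.001, -1.0]]
ft_force: [0.0, 5.7, -1.0]
width: 0.119
grasp_force: 30.0
```

Emit:
{"fn": "step_arm", "kwargs": {
  "series": [
    [[0,0,0.15,0,1],[0,0,0,0,1]]
  ]
}}

```text
t: 20.4
tcp_pos: [0.4397, -0.0278, 0.0938]
tcp_rot: [[0.0, 1.0, -0.002], [1.0, -0.0, 0.001], [0.001, -0.002, -1.0]]
ft_force: [-3.6, 6.3, 5.5]
width: 0.118
grasp_force: 30.0
```

Emit:
{"fn": "step_arm", "kwargs": {
  "series": [
    [[0,0,0.1,0,1],[0,0,0,0,1]]
  ]
}}

```text
t: 20.6
tcp_pos: [0.4397, -0.0278, 0.0937]
tcp_rot: [[0.0, 1.0, -0.002], [1.0, -0.0, 0.001], [0.001, -0.002, -1.0]]
ft_force: [-6.9, 7.0, 12.5]
width: 0.122
grasp_force: 30.0
```

Firm contact: the lid is seated. I open the fingers only as far as the gap allows, then rise.

Emit:
{"fn": "step_arm", "kwargs": {
  "series": [
    [[0,0,0,0,0.72],[0,0,0,0,0.72],[0,0,0,0,0.72],[0,0,-0.5,0,0.72],[0,0,-1.5,0,0.72],[0,0,-3,0,0.72],[0,0,-4,0,0.72],[0,-3,-3,0,0.72],[0,-4,0,0,0.72],[0,-2,0,0,0.72],[0,0,0,0,0.72]]
  ]
}}

```text
t: 21.7
tcp_pos: [0.3494, -0.0284, 0.2134]
tcp_rot: [[0.001, 1.0, 0.002], [1.0, -0.001, -0.001], [-0.001, 0.002, -1.0]]
ft_force: [1.3, 0.7, 0.3]
width: 0.28
grasp_force: 0.0
```

```bash
python3 - <<'E'
from h import *
st(); s=save('scene','sceneA'); c=save('top','topA')
z0=dict(np.load('top0.npz'));
w=pts(c);w0=pts(z0)
for n,x in(('before',w0),('after',w)):
    print(n,np.round([np.nanmedian(x[221:228,300:365,2]),np.nanmedian(x[195:215,300:365,2]),np.nanmedian(x[170:180,315:345,2])],4))
w=pts(s);w0=pts(dict(np.load('scene0.npz')))
for n,x in(('before',w0),('after',w)):
    m=(x[...,1]<-.178)&(x[...,1]>-.225)&(x[...,2]>.015)&(x[...,0]>.44)&(x[...,0]<.68)&(x[...,2]<.26); print(n,m.sum(),np.round(np.median(x[m],0),4))
a=np.hstack([s['frame'][130:280,150:470],]) ; cv2.imwrite('pics/mA.png',cv2.resize(a[:,:,::-1],(800,375),interpolation=cv2.INTER_CUBIC))
E
```

```text
t 21.7 q [-0.43  -0.492  2.169 -0.     1.463 -0.428] tcp [ 0.3494 -0.0284  0.2134] 
 [[ 0.001  1.     0.002]
 [ 1.    -0.001 -0.001]
 [-0.001  0.002 -1.   ]] f [1.3 0.7 0.3] w 0.28 g 0.0
before [0.1223 0.1222 0.1225]
after [0.1223 0.1223 0.122 ]
before 43 [ 0.484  -0.2013  0.0361]
after 42 [ 0.4847 -0.2007  0.0368]
```

View pics/mA.png

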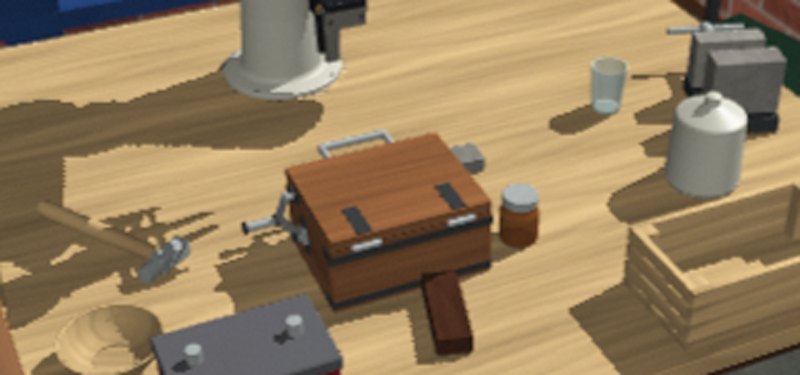

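The picture shows the lid flat and shut, the stay folded as at the start with its bar at (265,225), the other things where they were, and the gripper clear.

```bash
python3 -c "
from cell import *
print(close_job())"
```

```text
the job is handed in; nothing more can be done
None
```

The job is handed in, with no verdict returned. The lid went up until the stay locked and held it alone while the hand was off it (about 3 s); I then broke the stay and lowered the lid in hand until it was fully shut, the foot showed no sign of slipping, and nothing else appears moved.

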